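Clear the lamp house and hold its sprung shutter half open

TASK

Someone has left a solder reel on the roof of the lamp house, in the way of the shutter's red knob: lift it off and stand it upright in the empty half of the blue parts tray. Then slide the self-closing shutter open by its knob to half its travel (the red middle mark) for a half-light reading of the photocell, and finish while still holding it there, because it springs shut if let go. Leave the other things on the bench where they are.

Things in the scene. Friction and masses are not known exactly. Their poses are not given: they have to be found in the camera images.
- lamp: optical bench fixed to the table: rail 440 x 80 mm with a grey lamp house (110 mm in x, 150 mm in y, flat roof 162 mm up), a lens in a black ring (170 mm along x, 134 mm tall) and a blue photocell head (325 mm along x, 125 mm tall). Origin on the table top under the lamp house's centre; z up, x along the rail towards the photocell, y the way the shutter opens
- shutter (a joint): steel shutter plate across the lit window on the lamp house's +x face. Value in m: 0 shut (its start), 0.060 fully open, 0.030 half travel; it slides along +y of lamp. A spring pulls it shut: 3 N when shut, 7.5 N at half, 12 N fully open, and 0.4 N of friction; let go, it shuts
- shutter_knob (a point): centre of the shutter's red knob, an upright cylinder 20 mm in diameter and 30 mm tall (15 to 45 mm above the roof) on a thin stem, on the plate's top edge where it folds back over the roof; moves with the shutter. Shut, it is at x = 35, y = -25, z = 192 mm of lamp
- half_mark (a point): fixed point where the knob's centre stands when the shutter is at half travel (same height as the knob). Abreast of it a red line is painted on the roof and on the guide bar across the front of the lamp house, between white lines for shut and fully open; a white line on the plate's face and a red tip on its fold, in line with the knob, point to them
- reel_center (a point): centre (half-way up) of the solder reel that stands on the lamp house's roof at the start, on the shutter's opening side of the knob: upright, 56 mm tall, white flanges 50 mm in diameter and 4 mm thick, wound silver solder 47 mm in diameter between them, about 0.2 to 0.4 kg; z is its axis
- tray: blue open parts tray fixed to the table, to the left or to the right of the lamp house: 220 mm (x) by 120 mm (y), walls 4 mm thick and 18 mm high, a divider across its middle; origin at the centre of its underside. The +x half is empty, the -x half holds a flux tin
- tray_space (a point): centre of the floor of the tray's empty half, which is 104 mm (x) by 112 mm (y) inside; the floor is 4 mm above the table
- tin: round brass flux tin, 54 mm in diameter and 24 mm tall, in the other half of the tray; origin at the centre of its underside; stays there
- meter: yellow multimeter lying flat, 180 by 85 by 36 mm (42 mm at its dial), on the other side of the lamp house from the tray; origin at the centre of its underside; not to be moved
- files: green square pot of files, 85 mm wide, 90 mm tall, files up to 205 mm; origin at the centre of its underside; not to be moved
- vice: small green bench vice, 110 by 70 mm, 83 mm tall; origin at the centre of its underside; not to be moved
- tape: roll of black tape lying flat, 68 mm in diameter, 19 mm high; origin at the centre of its underside; not to be moved
- driver: screwdriver with an orange handle lying on the table along its x, handle to -x, 190 mm long, 26 mm high; origin under its middle; not to be moved
Mind the look-alikes: they are no part of the job. What is shaped like the part that bears reel_center but pink is not meant.

How it is judged (in metres and radians):
On the way, in this order (a step that is already met when the one before it is completed fails the run):
1. the solder reel stands upright in the empty half of the tray, let go, with the shutter still shut (x of reel_center in the frame of tray_space between -0.035 and 0.035 m and y of reel_center in the frame of tray_space between -0.04 and 0.04 m and z of reel_center in the frame of tray_space below 0.034 m and angle between reel_center's own z axis and vertical below 0.15 rad and contact force between the fingers and reel below 0.2 N and value of joint shutter below 0.006 m), for 0.3 s.
2. the fingers hold the shutter at half travel (value of joint shutter between 0.025 and 0.035 m and contact force between the fingers and shutter above 3 N), for 0.5 s.
At the end, for the whole second after the job is handed in: the fingers hold the shutter still at half travel (30 mm, within 5 mm) against its spring, with at least 3 N on it, and the reel stands upright (within 0.15 rad), at rest, on the floor of the tray's empty half (all of step 2 and velocity of joint shutter between -0.01 and 0.01 m/s and contact force between reel and shutter below 0.1 N and x of reel_center in the frame of tray_space between -0.035 and 0.035 m and y of reel_center in the frame of tray_space between -0.04 and 0.04 m and z of reel_center in the frame of tray_space below 0.034 m and angle between reel_center's own z axis and vertical below 0.15 rad and linear speed of reel below 0.02 m/s); the arm keeps its last pose, push and grip.
It fails at once if another thing on the bench is pushed more than 25 mm from its place (distance of any of tin, meter, files, vice, tape, driver from where it was at the start of the episode above 0.025 m).
It also fails if it takes over 48 s, if anything falls off the work surface, if the arm or the gripper's body presses on something with over 40 N, if the wrist force passes 120 N, or if a joint passes its speed limit or range.

ROBOT

A 6-joint arm with a two-finger parallel gripper is mounted at the origin on the work surface. World frame = base frame: x ahead of the robot, y to its left, z up, the work surface at z = 0. Lengths are in m, angles in degrees, forces in N, time in s.
With the tool pointing down it reaches from about 0.4 to 0.825 m from the base axis. Payload 7 kg.
Tool frame: the origin (TCP) lies at the very end of the fingers, on their centre line; the grasp point (between the pads) lies 19 mm behind it; z points along the fingers, y is the direction in which the jaws open and shut (so a half turn about z gives the same grasp; the last joint's range is limited). The gripper opens to 85 mm and grips with 20 to 120 N. Pads are 22 mm wide; open, the fingers measure 114 mm over their backs; the gripper's body (76 mm by 85 mm) begins 54 mm behind the grasp point. The pads swing forward as they close: fully open they stand 13 mm farther back than shut.
Start: joints at [-57.577, 20.546, 0.682, 0, -70.136, -16.507], TCP at [0.185, -0.649, 0.231] pointing down, gripper open.
Joint ranges: [-176.03, 176.03], [-82.01, 121.73], [-58.28, 71.71], [-173.87, 95.51], [-174.79, -0.11], [-173.66, 173.66]. Speed limits (degrees/s): [136.94, 136.94, 172.46, 180, 180, 180].

INTERFACE

Orientations are given as a 3x3 rotation matrix whose columns are the frame's x, y, z axes.
In Python, from cell import get_state, capture, camera_model, finish_job, find_in, trace gives the robot as it stands. The module is installed in compiled form; this text tells all that it offers.
- The arm moves only by the tool send_rows, never from a script. Its argument "commands" is a list of rows, each a list of 3 entries, a list of its own where there are three numbers: the closure, from 0 (fully open) to 1 (shut), then the shift along the tool's x, y, z in mm, then the turn about the tool's z in rad. A call has exactly 10 rows; each row is the pose to reach, as a shift and turn from the pose commanded when the call began, along the tool's axes at that moment; what a row does not reach only later rows make up. A row lasts 1/10 s, in which the tool goes at most 50 mm and 8.59 degrees, less where a joint would pass 70% of its speed; a pose out of reach is approached as far as the arm can. A call with a gripper value outside its range is refused whole. The fingers move at their own pace and stop on an object; the grip force is fixed at half the most. Time passes only in rows, so rows that repeat a pose let the fingers close, or fill a call up. It gives the time, the measured TCP pose, the force and the opening at its end, in the units of the state.
- get_state(): the state, without advancing time (a new reading comes with each control period).
- capture(name): name is "scene" or "top"; returns the picture (384x512x3 uint8, red, green, blue); there is no depth.
- camera_model(name): a dict with "K" (3x3 intrinsics, pixels), "R" (3x3) and "t" (3): a world point X has camera coordinates R X + t. Camera axes: x right, y down, z forward; pixel columns grow to the right and rows downward; lengths in m; the calibration is good to about 2 mm. A picture is of the moment at which its call begins. camera_model takes no time and is no camera call.
- finish_job(): hands the job in, once; it reports no verdict.
Trained networks look in the newest picture that a camera, given by its name, has taken for a name from the list of things; names that differ only in an ending like _2 or _b are one class to them, and where a whole thing is asked for, a point or a joint stands for the part that bears it (a point fixed in the world has none). Each returns a list of dicts, best first, with "p" (0 to 1); they miss things now and then, are a little off and sometimes report something else, mostly with a low value. They report only what shows in the picture. A call takes as long as a camera call. They do not tell look-alikes from the thing itself.
- find_in(name, camera): "extent" ([centre column, centre row, width, height] in pixels, round what is visible of it).
- trace(name, camera): "mask" (384x512 bool, what is visible of it) and "extent" ([centre column, centre row, width, height] in pixels, round what is visible of it).
The state is a dict: "clock": time; "qpos": joint angles; "qvel": joint speeds; "tau": joint torques, N m; "tcp_pos": TCP position; "ee_rot": TCP orientation; "wrist_force": force on the tool from outside, world axes, zero at the start; "ft_torque": the same for the moment, N m; "gripper_width": finger opening in m.
Only numpy, scipy, OpenCV 4.12 (cv2) and the standard library are available. Lean on these libraries where they do the work, as an engineer would, in place of code of your own. Each camera call takes 0.05 s, during which the arm holds its last target. There are 200 camera calls.

## Working session

There is one attempt and no reset: what is moved stays moved. The work goes in short steps, Python scripts to look and compute and a tool call to move; the robot and the scene stay as the last step left them, time stands still between calls to the robot, and variables do not carry over. Pictures are saved under pics/ and viewed, about 8 in all and at most 12, crops included, and the job is handed in when it is done.

Besides the shell and the picture viewer there is one more tool, called after "Call:" by a JSON object that holds its "method" and its "body", one argument or row to a line. send_rows: Moves the arm, as the interface text tells. Its arguments: {"type":"object","properties":{"commands":{"type":"array","items":{"type":"array"}}},"required":["commands"]}

```bash
mkdir -p pics; python3 - <<'E'
from cell import *
import cv2,numpy as np
for c in("scene","top"):
    cv2.imwrite(f"pics/{c}1.png",cv2.cvtColor(capture(c),cv2.COLOR_RGB2BGR))
    m=camera_model(c);print(c,m["K"],m["R"],m["t"])
    for n in("lamp","shutter_knob","reel_center","tray","tin","meter","files"):
        print(n,[(np.round(d["extent"]),round(d["p"],2)) for d in find_in(n,c)[:3]])
s=get_state();print(s)
E
```

```text
scene [[382.42536959   0.         260.78424708]
 [  0.         382.42536959 199.44592396]
 [  0.           0.           1.        ]] [[-0.8767503   0.48083582  0.01028733]
 [ 0.3963563   0.73449624 -0.55083296]
 [-0.27241623 -0.47886551 -0.83455211]] [ 0.4810529  -0.13938182  1.34426159]
lamp [(array([231., 235., 151., 124.]), 0.95), (array([230., 152.,  68.,  41.]), 0.18)]
shutter_knob [(array([257., 203.,  19.,  33.]), 0.67), (array([231., 151.,  68.,  41.]), 0.27)]
reel_center [(array([264., 273.,  16.,  26.]), 0.92), (array([317., 247.,  22.,  24.]), 0.9), (array([276., 202.,  14.,  28.]), 0.86)]
tray [(array([231., 152.,  71.,  41.]), 0.8)]
tin [(array([244., 143.,  13.,  18.]), 0.63), (array([258., 200.,  22.,  33.]), 0.46)]
meter [(array([345., 277.,  72.,  62.]), 0.66), (array([313., 369.,  45.,  30.]), 0.63)]
files [(array([316., 368.,  44.,  32.]), 0.86)]
top [[441.99605714   0.         257.57158606]
 [  0.         441.99605714 188.06326631]
 [  0.           0.           1.        ]] [[-1.56113238e-02 -9.99877290e-01 -1.30055284e-03]
 [-9.95025004e-01  1.56635364e-02 -9.838
[... 766 characters left out ...]
, -7.03119361e-04,
       -7.01340007e+01, -1.65050715e+01]), 'qvel': array([-0.02913012,  0.04420064,  0.08788979, -0.02120609,  0.02111822,
        0.016767  ]), 'tau': array([-1.80920477e-03, -5.82889438e+01,  2.93644220e+01,  6.94131866e+00,
       -4.55826748e-04,  2.68748096e-05]), 'tcp_pos': array([ 0.1850764 , -0.64911457,  0.23131772]), 'ee_rot': array([[-9.61661729e-01, -2.74238430e-01,  3.81302054e-05],
       [-2.74238432e-01,  9.61661729e-01, -3.85062170e-05],
       [-2.61084748e-05, -4.74867230e-05, -9.99999999e-01]]), 'wrist_force': array([-0.14041792, -0.56104775,  0.5099376 ]), 'ft_torque': array([ 0.01295009, -0.03193024, -0.02323643]), 'gripper_width': 0.0853943885898784}
```

```bash
python3 - <<'E'
import cv2,numpy as np
a=cv2.imread("pics/scene1.png")[120:310,150:400];b=cv2.imread("pics/top1.png")[65:290,130:400]
cv2.imwrite("pics/s1c.png",cv2.resize(a,None,fx=3.15,fy=3.15,interpolation=cv2.INTER_CUBIC))
cv2.imwrite("pics/t1c.png",cv2.resize(b,None,fx=2.66,fy=2.66,interpolation=cv2.INTER_CUBIC))
E
```

```text
(no output)
```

View pics/s1c.png

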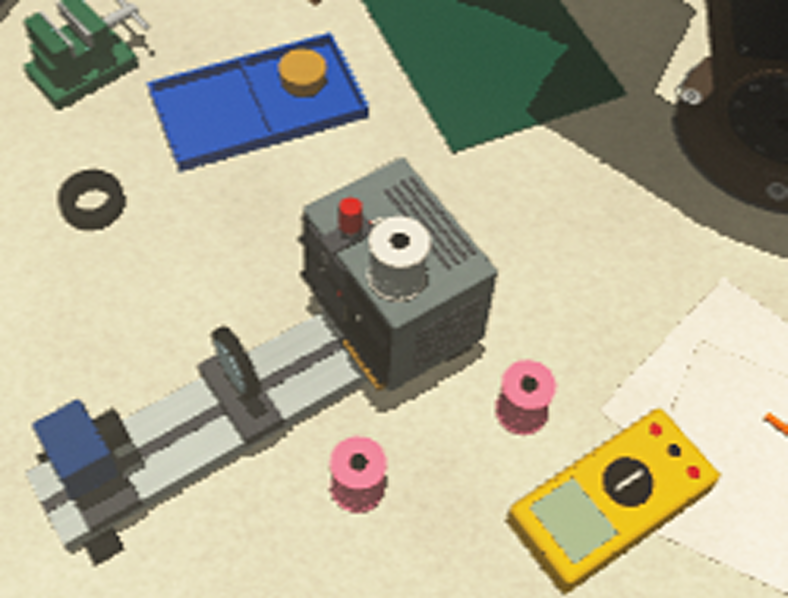

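View pics/t1c.png

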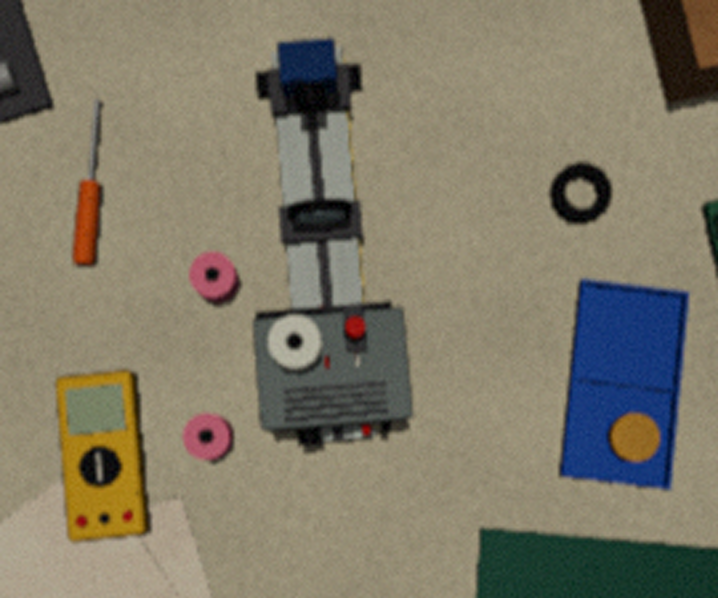

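The reel meant is the white one on the roof, at scene (276,202) and top (240,193). The two pink ones on the table, at scene (264,273) and (317,247), are look-alikes. The red knob is at top (263.5,187). The tray is at top (366,210), with its empty half the end away from the robot and the tin in the near half. The enlarged crops confirm this.

```bash
cat > h.py <<'E'
from cell import *
import numpy as np,cv2
def back(c,uv,z):
    m=camera_model(c);R,t=m["R"],m["t"];d=R.T@np.linalg.inv(m["K"])@np.array([*uv,1.]);o=-R.T@t
    return o+d*(z-o[2])/d[2]
def proj(c,X):
    m=camera_model(c);p=m["K"]@(m["R"]@np.asarray(X,float)+m["t"]);return p[:2]/p[2]
def tool(X):
    s=get_state();return s["ee_rot"].T@(np.asarray(X)-s["tcp_pos"])*1000
E
python3 - <<'E'
from h import *
T=lambda x,y:(130+(x+.5)/2.66-.5,65+(y+.5)/2.66-.5)
S=lambda x,y:(150+(x+.5)/3.15-.5,120+(y+.5)/3.15-.5)
r=np.round
print("reel",r(back("top",T(294,341),.218),4),r(back("scene",S(400,241),.218),4))
print("knobtop",r(back("top",T(355,325),.207),4),r(back("scene",S(350,205),.207),4))
roof=[back("top",T(*p),.162) for p in((254,314),(402,305),(411,415),(262,430))]
print("roof",r(roof,4),r(np.mean(roof,0),4))
roof=[back("scene",S(*p),.162) for p in((302,207),(403,158),(496,270),(396,328))]
print("roofS",r(roof,4),r(np.mean(roof,0),4))
tr=[back("top",T(*p),.018) for p in((582,281),(688,293),(670,488),(561,475))]
print("tray",r(tr,4),r(np.mean(tr,0),4))
trS=[back("scene",S(*p),.018) for p in((149,83),(330,36),(368,103),(181,161))]
print("trayS",r(trS,4),r(np.mean(trS,0),4))
for n in("tray","lamp"):
    d=trace(n,"top")[0];k=d["mask"].astype(np.uint8);print(n,d["p"],cv2.minAreaRect(cv2.findNonZero(k)))
E
```

```text
reel [0.5349 0.0536 0.218 ] [0.5338 0.0536 0.218 ]
knobtop [ 0.5502 -0.004   0.207 ] [ 0.5486 -0.0047  0.207 ]
roof [[ 0.5673  0.0949  0.162 ]
 [ 0.5739 -0.0513  0.162 ]
 [ 0.4654 -0.0578  0.162 ]
 [ 0.4531  0.0881  0.162 ]] [0.5149 0.0185 0.162 ]
roofS [[ 0.5715 -0.0512  0.162 ]
 [ 0.4641 -0.0562  0.162 ]
 [ 0.4546  0.0879  0.162 ]
 [ 0.5597  0.0968  0.162 ]] [0.5125 0.0193 0.162 ]
tray [[ 0.6146 -0.2598  0.018 ]
 [ 0.5993 -0.3771  0.018 ]
 [ 0.3848 -0.3479  0.018 ]
 [ 0.4008 -0.2292  0.018 ]] [ 0.4999 -0.3035  0.018 ]
trayS [[ 0.5989 -0.376   0.018 ]
 [ 0.3869 -0.3434  0.018 ]
 [ 0.3975 -0.2348  0.018 ]
 [ 0.6128 -0.2588  0.018 ]] [ 0.499  -0.3032  0.018 ]Traceback (most recent call last):
  File "<stdin>", line 16, in <module>
IndexError: list index out of range
```

Call:
{"method": "send_rows", "body": {
  "commands": [
    [0, [-20, 20, -20], -0.06],
    [0, [-45, 50, -40], -0.13],
    [0, [-72, 80, -60], -0.2],
    [0, [-100, 110, -69], -0.27],
    [0, [-130, 143, -69], -0.34],
    [0, [-160, 175, -69], -0.41],
    [0, [-190, 208, -69], -0.48],
    [0, [-220, 241, -69], -0.55],
    [0, [-250, 274, -69], -0.62],
    [0, [-264, 290, -69], -0.68]
  ]
}}

```text
clock: 1.85
tcp_pos: [0.3603, -0.2954, 0.3008]
ee_rot: [[-0.571, -0.821, 0.002], [-0.821, 0.571, -0.0], [-0.001, -0.001, -1.0]]
wrist_force: [0.4, -0.7, 0.2]
gripper_width: 0.0851
```

```bash
cat > g.py <<'E'
import sys
from h import *
x,y,z,a=map(float,sys.argv[1:])
s=get_state();R=s["ee_rot"];ya=np.degrees(np.arctan2(R[1,1],R[0,1]))
d=(ya-a+180)%360-180
print(np.round(s["clock"],2),"tcp",np.round(s["tcp_pos"],4),"q",np.round(s["qpos"],1),"w",s["gripper_width"],"F",np.round(s["wrist_force"],1))
print("shift",np.round(tool((x,y,z)),1),"turn",np.radians(d).round(4),"yang",ya.round(1))
E
python3 g.py .534 .0536 .30 184
```

```text
1.85 tcp [ 0.3603 -0.2954  0.3008] q [-15.1  -2.1 -17.8  -0.  -74.2 -19.8] w 0.08508400537436078 F [ 0.4 -0.7  0.2]
shift [-385.7   56.9    1.1] turn -0.6781 yang 145.1
```

Call:
{"method": "send_rows", "body": {
  "commands": [
    [0.15, [-40, 6, 0], -0.07],
    [0.15, [-80, 12, 0], -0.14],
    [0.15, [-120, 18, 0], -0.21],
    [0.15, [-160, 24, 0], -0.28],
    [0.15, [-200, 30, 0], -0.35],
    [0.15, [-240, 36, 0], -0.42],
    [0.15, [-285, 42, 0], -0.5],
    [0.15, [-325, 48, 0], -0.57],
    [0.15, [-360, 54, 0], -0.64],
    [0.15, [-386, 57, 0], -0.678]
  ]
}}

```text
clock: 2.85
tcp_pos: [0.5355, 0.0528, 0.3003]
ee_rot: [[0.069, -0.998, 0.0], [-0.998, -0.069, 0.0], [-0.0, -0.0, -1.0]]
wrist_force: [-0.8, -0.4, -1.0]
gripper_width: 0.0725
```

```bash
python3 g.py .534 .0536 .172 184
```

```text
2.85 tcp [0.5355 0.0528 0.3003] q [ 26.5   5.3 -10.2  -0.  -74.5 -22.6] w 0.07248163220765476 F [-0.8 -0.4 -1. ]
shift [ -0.8   1.5 128.3] turn -0.0008 yang -176.0
```

Call:
{"method": "send_rows", "body": {
  "commands": [
    [0.15, [-1, 1.5, 30], 0],
    [0.15, [-1, 1.5, 60], 0],
    [0.15, [-1, 1.5, 90], 0],
    [0.15, [-1, 1.5, 115], 0],
    [0.15, [-1, 1.5, 127], 0],
    [0.15, [-1, 1.5, 127], 0],
    [0.6, [-1, 1.5, 127], 0],
    [0.6, [-1, 1.5, 127], 0],
    [0.6, [-1, 1.5, 127], 0],
    [0.6, [-1, 1.5, 127], 0]
  ]
}}

```text
clock: 3.85
tcp_pos: [0.5346, 0.0519, 0.1751]
ee_rot: [[0.065, -0.998, 0.003], [-0.998, -0.065, 0.001], [-0.001, -0.004, -1.0]]
wrist_force: [-0.2, -0.1, 6.1]
gripper_width: 0.0459
```

```bash
python3 - <<'E'
from h import *
cv2.imwrite("pics/s2.png",cv2.resize(cv2.cvtColor(capture("scene"),cv2.COLOR_RGB2BGR)[130:290,200:360],None,fx=3.7,fy=3.7,interpolation=cv2.INTER_CUBIC))
E
python3 g.py .534 .0536 .30 184
```

```text
3.9 tcp [0.5346 0.0519 0.1751] q [ 26.5  10.1 -21.5   0.  -58.2 -22.8] w 0.046132684605688604 F [0.8 0.2 6.3]
shift [-1.800e+00  1.000e-01 -1.249e+02] turn -0.0044 yang -176.3
```

View pics/s2.png

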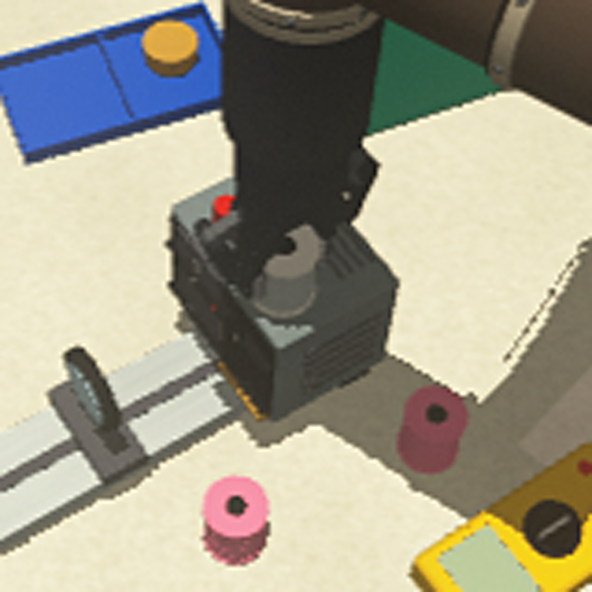

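The picture shows the fingers round the white reel on the roof, at crop (285,280). The knob at crop (225,205) has not moved. The opening of 46 mm fits the winding, so I'll lift.

Call:
{"method": "send_rows", "body": {
  "commands": [
    [0.75, [0, 0, 0], 0],
    [0.75, [0, 0, -5], 0],
    [0.75, [0, 0, -15], 0],
    [0.75, [0, 0, -35], 0],
    [0.75, [0, 0, -55], 0],
    [0.75, [0, 0, -75], 0],
    [0.75, [0, 0, -95], 0],
    [0.75, [0, 0, -110], 0],
    [0.75, [0, 0, -120], 0],
    [0.75, [0, 0, -125], 0]
  ]
}}

```text
clock: 4.9
tcp_pos: [0.5333, 0.0516, 0.2993]
ee_rot: [[0.065, -0.998, 0.001], [-0.998, -0.065, 0.0], [-0.0, -0.001, -1.0]]
wrist_force: [0.5, -0.0, -2.8]
gripper_width: 0.0459
```

```bash
python3 g.py .553 -.3107 .2 82.2
```

```text
4.9 tcp [0.5333 0.0516 0.2993] q [ 26.5   5.1 -10.6  -0.  -74.3 -22.8] w 0.04585404929238473 F [ 0.5 -0.  -2.8]
shift [362.9   3.9  99.1] turn 1.7719 yang -176.3
```

Call:
{"method": "send_rows", "body": {
  "commands": [
    [0.75, [15, 0, 0], 0.05],
    [0.75, [45, 0, 0], 0.13],
    [0.75, [85, 1, 0], 0.22],
    [0.75, [125, 1, 0], 0.32],
    [0.75, [165, 2, 0], 0.42],
    [0.75, [205, 2, 0], 0.52],
    [0.75, [245, 3, 0], 0.62],
    [0.75, [280, 3, 0], 0.72],
    [0.75, [305, 3, 0], 0.82],
    [0.75, [320, 4, 0], 0.9]
  ]
}}

```text
clock: 5.9
tcp_pos: [0.5491, -0.2706, 0.2967]
ee_rot: [[-0.746, -0.665, -0.003], [-0.665, 0.746, 0.0], [0.002, 0.002, -1.0]]
wrist_force: [0.0, 0.6, -3.2]
gripper_width: 0.0454
```

```bash
python3 g.py .553 -.3107 .12 82.2
```

```text
5.9 tcp [ 0.5491 -0.2706  0.2967] q [ -8.   12.8  -1.6  -0.  -75.7 -40.3] w 0.045437670405120846 F [ 0.   0.6 -3.2]
shift [ 23.5 -32.9 176.7] turn 0.8642 yang 131.7
```

Call:
{"method": "send_rows", "body": {
  "commands": [
    [0.75, [4, -6, 10], 0.09],
    [0.75, [10, -14, 30], 0.19],
    [0.75, [17, -23, 55], 0.3],
    [0.75, [23.5, -33, 80], 0.42],
    [0.75, [23.5, -33, 105], 0.54],
    [0.75, [23.5, -33, 130], 0.66],
    [0.75, [23.5, -33, 150], 0.77],
    [0.75, [23.5, -33, 165], 0.864],
    [0.75, [23.5, -33, 174], 0.864],
    [0.75, [23.5, -33, 177], 0.864]
  ]
}}

```text
clock: 6.9
tcp_pos: [0.5538, -0.3084, 0.1196]
ee_rot: [[-0.992, 0.126, -0.003], [0.126, 0.992, 0.001], [0.003, 0.0, -1.0]]
wrist_force: [0.1, 0.5, -2.9]
gripper_width: 0.0461
```

```bash
python3 - <<'E'
from h import *
cv2.imwrite("pics/s3.png",cv2.resize(cv2.cvtColor(capture("scene"),cv2.COLOR_RGB2BGR)[60:220,130:290],None,fx=3.7,fy=3.7,interpolation=cv2.INTER_CUBIC))
E
python3 g.py .553 -.3107 .016 82.2
```

```text
6.95 tcp [ 0.5541 -0.3084  0.1201] q [-11.5  21.9 -12.8  -0.  -55.4 -85.7] w 0.04580693180511346 F [-0.5 -0.4 -2.4]
shift [  0.6  -2.4 104.1] turn 0.0096 yang 82.8
```

View pics/s3.png

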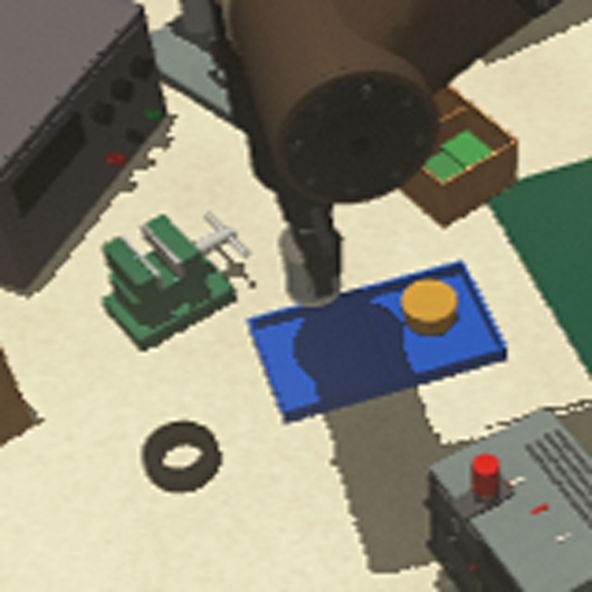

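The picture shows the reel upright, held above the far, empty half of the tray, at crop (315,270). The tin and vice are clear. The reel's bottom is about 13 mm below the TCP, so it touches the floor at TCP z ≈ 0.017.

Call:
{"method": "send_rows", "body": {
  "commands": [
    [0.75, [0.5, -2.5, 25], 0.01],
    [0.75, [0.5, -2.5, 50], 0.01],
    [0.75, [0.5, -2.5, 72], 0.01],
    [0.75, [0.5, -2.5, 88], 0.01],
    [0.75, [0.5, -2.5, 95], 0.01],
    [0.75, [0.5, -2.5, 98], 0.01],
    [0.75, [0.5, -2.5, 100], 0.01],
    [0.75, [0.5, -2.5, 101], 0.01],
    [0.75, [0.5, -2.5, 101.5], 0.01],
    [0.75, [0.5, -2.5, 101.5], 0.01]
  ]
}}

```text
clock: 7.95
tcp_pos: [0.5544, -0.3107, 0.0204]
ee_rot: [[-0.99, 0.138, 0.001], [0.138, 0.99, -0.0], [-0.001, -0.0, -1.0]]
wrist_force: [-0.3, -0.5, -2.6]
gripper_width: 0.0458
```

```bash
python3 g.py .553 -.3107 .016 82.2
```

```text
7.95 tcp [ 0.5544 -0.3107  0.0204] q [-11.7  28.3 -18.    0.  -43.7 -86.2] w 0.04578553716052088 F [-0.3 -0.5 -2.6]
shift [ 1.4 -0.2  4.4] turn -0.0019 yang 82.1
```

Not touching yet; I'll go down about 3 mm more.

Call:
{"method": "send_rows", "body": {
  "commands": [
    [0.75, [0.5, 0, 1], 0],
    [0.75, [0.5, 0, 1.5], 0],
    [0.75, [0.5, 0, 2], 0],
    [0.75, [0.5, 0, 2], 0],
    [0.75, [0.5, 0, 2.5], 0],
    [0.75, [0.5, 0, 2.5], 0],
    [0.75, [0.5, 0, 3], 0],
    [0.75, [0.5, 0, 3], 0],
    [0.75, [0.5, 0, 3], 0],
    [0.75, [0.5, 0, 3], 0]
  ]
}}

```text
clock: 8.95
tcp_pos: [0.5536, -0.3106, 0.0171]
ee_rot: [[-0.99, 0.138, 0.0], [0.138, 0.99, -0.0], [-0.0, -0.0, -1.0]]
wrist_force: [-3.1, 1.4, 2.7]
gripper_width: 0.046
```

Call:
{"method": "send_rows", "body": {
  "commands": [
    [0.4, [0.5, 0, 0], 0],
    [0.35, [0.5, 0, 0], 0],
    [0.3, [0.5, 0, 0], 0],
    [0.25, [0.5, 0, 0], 0],
    [0.25, [0.5, 0, 0], 0],
    [0.25, [0.5, 0, 0], 0],
    [0.25, [0.5, 0, 0], 0],
    [0.25, [0.5, 0, 0], 0],
    [0.25, [0.5, 0, 0], 0],
    [0.25, [0.5, 0, 0], 0]
  ]
}}

```text
clock: 9.95
tcp_pos: [0.553, -0.3105, 0.0168]
ee_rot: [[-0.99, 0.138, 0.0], [0.138, 0.99, 0.0], [-0.0, 0.0, -1.0]]
wrist_force: [0.1, 0.1, 0.2]
gripper_width: 0.064
```

Call:
{"method": "send_rows", "body": {
  "commands": [
    [0.25, [0, 0, -10], 0],
    [0.25, [0, 0, -30], 0],
    [0.25, [0, 0, -55], 0],
    [0.25, [0, 0, -85], 0],
    [0.25, [0, 0, -120], 0],
    [0.25, [0, 0, -160], 0],
    [0.25, [0, 0, -200], 0],
    [0.25, [0, 0, -235], 0],
    [0.25, [0, 0, -260], 0],
    [0.25, [0, 0, -270], 0]
  ]
}}

```text
clock: 10.95
tcp_pos: [0.5537, -0.311, 0.2911]
ee_rot: [[-0.99, 0.138, 0.005], [0.138, 0.99, -0.002], [-0.005, -0.001, -1.0]]
wrist_force: [-0.5, -0.8, 0.3]
gripper_width: 0.0641
```

```bash
python3 g.py .5495 -.004 .26 94
```

```text
10.95 tcp [ 0.5537 -0.311   0.2911] q [-11.7  14.9   0.4   0.  -75.2 -86.2] w 0.06406032617341151 F [-0.5 -0.8  0.3]
shift [ 46.6 303.5  30.5] turn -0.2078 yang 82.1
```

Call:
{"method": "send_rows", "body": {
  "commands": [
    [0.25, [3, 20, 0], -0.01],
    [0.25, [9, 55, 0], -0.03],
    [0.25, [14, 95, 0], -0.06],
    [0.25, [20, 135, 0], -0.09],
    [0.25, [27, 175, 0], -0.12],
    [0.25, [33, 215, 0], -0.15],
    [0.25, [38, 250, 0], -0.17],
    [0.25, [43, 280, 0], -0.19],
    [0.25, [45.5, 297, 10], -0.208],
    [0.25, [46.5, 303.5, 20], -0.208]
  ]
}}

```text
clock: 11.95
tcp_pos: [0.5484, -0.0019, 0.2663]
ee_rot: [[-0.997, -0.072, -0.0], [-0.072, 0.997, 0.0], [0.0, 0.0, -1.0]]
wrist_force: [-0.9, -0.9, 0.0]
gripper_width: 0.064
```

```bash
python3 - <<'E'
from h import *
im=cv2.cvtColor(capture("scene"),cv2.COLOR_RGB2BGR)
a=cv2.resize(im[120:270,185:335],None,fx=2.6,fy=2.6,interpolation=cv2.INTER_CUBIC)
t=cv2.cvtColor(capture("top"),cv2.COLOR_RGB2BGR)[150:260,320:420]
b=cv2.resize(t,(355,390),interpolation=cv2.INTER_CUBIC)
cv2.imwrite("pics/s4.png",np.hstack([a,b]))
for c,z in(("top",.06),("scene",.06)):
    for d in find_in("reel_center",c)[:4]: print(c,round(d["p"],2),np.round(d["extent"]),back(c,d["extent"][:2],.032).round(4))
E
python3 g.py .5495 -.004 .173 94
```

```text
top 0.51 [367. 192.  26.  23.] [ 0.5493 -0.3098  0.032 ]
scene 0.83 [263. 272.  17.  29.] [0.6253 0.1526 0.032 ]
scene 0.68 [317. 245.  23.  23.] [0.4459 0.1554 0.032 ]
scene 0.57 [217. 152.  16.  24.] [ 0.5525 -0.3073  0.032 ]
12.15 tcp [ 0.5485 -0.0041  0.2665] q [  20.     7.4  -12.2    0.   -70.5 -106.1] w 0.06367607313667498 F [-0.7 -0.6 -1. ]
shift [-1.1  0.1 93.5] turn -0.0003 yang 94.0
```

View pics/s4.png

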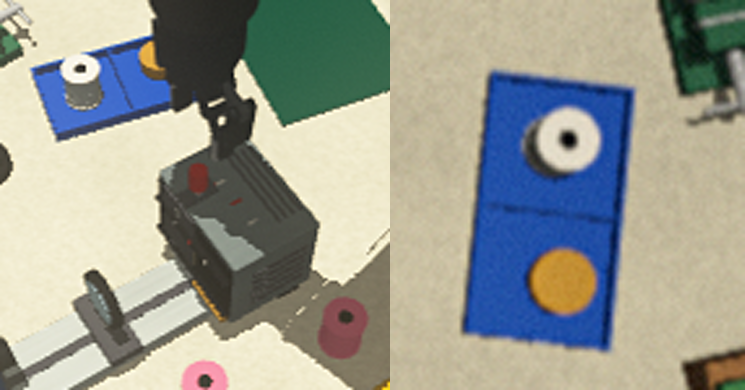

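The reel stands upright in the middle of the tray's empty half, at crop (570,138), and reads (0.551, -0.309) against a target of (0.553, -0.311). The shutter is shut and the knob at crop (198,178) is free, so I'll go down and grip it.

Call:
{"method": "send_rows", "body": {
  "commands": [
    [0.25, [-1, 0, 20], 0],
    [0.25, [-1, 0, 45], 0],
    [0.25, [-1, 0, 68], 0],
    [0.25, [-1, 0, 84], 0],
    [0.25, [-1, 0, 91], 0],
    [0.25, [-1, 0, 91], 0],
    [0.25, [-1, 0, 91], 0],
    [0.6, [-1, 0, 91], 0],
    [0.7, [-1, 0, 91], 0],
    [0.8, [-1, 0, 91], 0]
  ]
}}

```text
clock: 13.15
tcp_pos: [0.55, -0.0034, 0.1764]
ee_rot: [[-0.998, -0.07, 0.001], [-0.07, 0.998, 0.0], [-0.001, 0.0, -1.0]]
wrist_force: [0.7, -4.4, 2.5]
gripper_width: 0.0209
```

Call:
{"method": "send_rows", "body": {
  "commands": [
    [0.9, [0, 0, 0], 0],
    [1, [0, 0, 0], 0],
    [1, [0, 0, 0], 0],
    [1, [0, 0, 0], 0],
    [1, [0, 0, 0], 0],
    [1, [0, 0, 0], 0],
    [1, [0, 0, 0], 0],
    [1, [0, 0, 0], 0],
    [1, [0, 0, 0], 0],
    [1, [0, 0, 0], 0]
  ]
}}

```text
clock: 14.15
tcp_pos: [0.5501, -0.0038, 0.1766]
ee_rot: [[-0.998, -0.07, 0.001], [-0.07, 0.998, -0.001], [-0.001, -0.001, -1.0]]
wrist_force: [-1.3, -3.0, 5.2]
gripper_width: 0.0184
```

```bash
python3 g.py .5474 .026 .176 94
```

```text
14.15 tcp [ 0.5501 -0.0038  0.1766] q [ 2.000e+01  1.130e+01 -1.970e+01  1.000e-01 -5.890e+01 -1.061e+02] w 0.01841385857237854 F [-1.3 -3.   5.2]
shift [ 0.6 29.9  0.6] turn 0.0002 yang 94.0
```

Call:
{"method": "send_rows", "body": {
  "commands": [
    [1, [0, 4, 0], 0],
    [1, [0, 9, 0], 0],
    [1, [0, 14, 0], 0],
    [1, [0, 19, 0], 0],
    [1, [0, 24, 0], 0],
    [1, [0, 28, 0], 0],
    [1, [0, 30, 0], 0],
    [1, [0, 30, 0], 0],
    [1, [0, 30, 0], 0],
    [1, [0, 30, 0], 0]
  ]
}}

```text
clock: 15.15
tcp_pos: [0.5481, 0.0254, 0.1766]
ee_rot: [[-0.998, -0.07, 0.001], [-0.07, 0.998, -0.002], [-0.001, -0.002, -1.0]]
wrist_force: [-0.0, -7.7, 4.7]
gripper_width: 0.0184
```

```bash
python3 - <<'E'
from h import *
im=cv2.cvtColor(capture("scene"),cv2.COLOR_RGB2BGR)
cv2.imwrite("pics/s5.png",cv2.resize(im[180:260,225:305],None,fx=7.4,fy=7.4,interpolation=cv2.INTER_CUBIC))
E
python3 g.py .5479 .026 .176 94
```

```text
15.2 tcp [0.5481 0.0254 0.1766] q [ 2.320e+01  1.120e+01 -1.990e+01  1.000e-01 -5.890e+01 -1.092e+02] w 0.01828432838242304 F [ 0.1 -7.1  4.6]
shift [0.2 0.6 0.6] turn 0.0002 yang 94.0
```

View pics/s5.png

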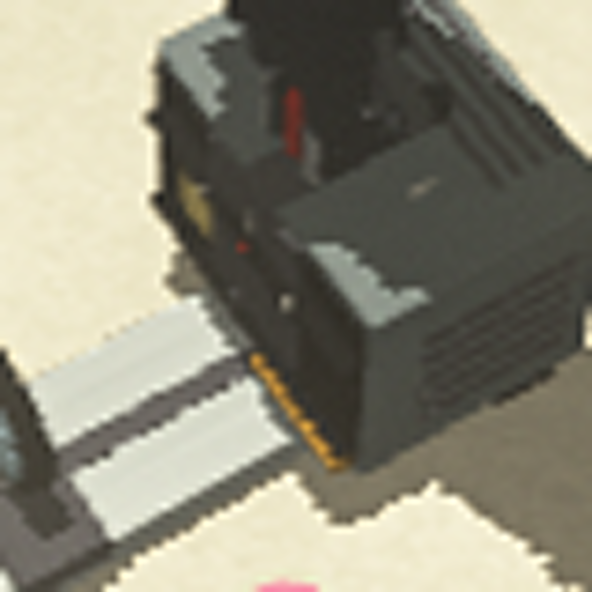

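The knob is gripped at crop (293,120). The lit window shows as yellow at (195,205), partly uncovered. The plate's white line at (250,222) stands just behind the bar's red mark at (242,247). A spring force of about 7.4 N and 29.2 mm of travel both fit half open. I'll nudge it 0.5 mm and hold.

Call:
{"method": "send_rows", "body": {
  "commands": [
    [1, [0, 0.5, 0], 0],
    [1, [0, 0.5, 0], 0],
    [1, [0, 0.5, 0], 0],
    [1, [0, 0.5, 0], 0],
    [1, [0, 0.5, 0], 0],
    [1, [0, 0.5, 0], 0],
    [1, [0, 0.5, 0], 0],
    [1, [0, 0.5, 0], 0],
    [1, [0, 0.5, 0], 0],
    [1, [0, 0.5, 0], 0]
  ]
}}

```text
clock: 16.2
tcp_pos: [0.5481, 0.0258, 0.1766]
ee_rot: [[-0.998, -0.07, 0.001], [-0.07, 0.998, -0.002], [-0.001, -0.002, -1.0]]
wrist_force: [-0.5, -7.7, 5.1]
gripper_width: 0.0183
```

```bash
python3 - <<'E'
from h import *
# predicted crop pixels (pics/s5 scale) of the knob axis and face marks for lamp yaw 4 deg, y=shutter-25
a=np.radians(4);c,s=np.cos(a),np.sin(a)
W=lambda x,y,z:(.5137+c*x-s*y,.019+s*x+c*y,z)
for y in(0,.005,.01): print(y,[((proj("scene",W(x,y,z))-(225,180)+.5)*7.4).round() for x,z in((.035,.207),(.058,.15),(.064,.14))])
im=capture("scene").astype(int)
red=(im[...,0]>100)&(im[...,1]<60)&(im[...,2]<60)
v,u=np.nonzero(red[180:215,250:275]);print("red px crop",[(int((x+25.5)*7.4),int((y+.5)*7.4)) for x,y in zip(u,v)])
E
python3 g.py .5479 .026 .176 94
```

```text
0 [array([303.,  91.]), array([249., 205.]), array([235., 227.])]
0.005 [array([311., 101.]), array([256., 215.]), array([242., 236.])]
0.01 [array([319., 111.]), array([263., 225.]), array([249., 246.])]
red px crop [(292, 92), (292, 99), (292, 107), (299, 107), (292, 114), (292, 136), (240, 247)]
16.25 tcp [0.5481 0.0258 0.1766] q [ 2.320e+01  1.120e+01 -1.990e+01  1.000e-01 -5.890e+01 -1.093e+02] w 0.01849464806165218 F [ 0.2 -7.1  4.5]
shift [0.1 0.2 0.6] turn 0.0002 yang 94.0
```

```bash
python3 -c "
from cell import *
print(finish_job())"
```

```text
the job is handed in; nothing more can be done
None
```

I moved the white reel from the lamp-house roof to the tray, slid the shutter to about half travel, and handed the job in with the gripper still holding the knob. The clock was at about 16 s of the 48 s allowed. The hand-in reports no verdict, so these are my own last checks:

- **Reel:** It stood upright near the centre of the tray's empty half. It read (0.551, -0.309) against a target of (0.553, -0.311), and the shutter was still shut. I took no picture of the tray after that one, before gripping the knob.
- **Shutter:** The tool had moved 29.7 mm from the shut position. The pull on the wrist was 7.1–7.7 N, against the 7.5 N expected at half travel, and it held steady for a second before hand-in.
- **Mark check:** In the picture the plate's white line sits about at the red mark. That only confirms the position to 2–4 mm, because I had to guess the depths of the plate and guide bar.
- **Other things:** I moved nothing else on purpose. The pictures showed the tin, vice, tape and both pink reels undisturbed, but I didn't measure their positions again at the end.
- **Failed check:** One tracing call on the tray or lamp found nothing. I used the hand-read corner pixels instead, which agreed between the two cameras to within about 6 mm.

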